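# Fetch the little pot from under the plant rack with the reacher

## Robot

A 6-joint arm with a two-finger parallel gripper is mounted at the origin on the work surface. World frame = base frame: x ahead of the robot, y to its left, z up, the work surface at z = 0. Lengths are in mm, angles in rad, forces in N, time in s.
With the tool pointing down it reaches from about 375 to 825 mm from the base axis. Payload 5.5 kg.
Tool frame: the origin (TCP) lies midway between the tips of the shut fingers; the grasp point (between the pads) lies 19 mm behind it (bot.grip_point_offset is the distance from the TCP to the grasp point, in mm); z points along the fingers, y is the line along which they close (so a half turn about z gives the same grasp; the last joint's range is limited). The gripper opens to 85 mm and grips with 20 to 120 N. Pads are 22 mm wide; open, the fingers measure 114 mm over their backs; the gripper's body (76 mm by 85 mm) begins 54 mm behind the grasp point. The pads swing forward as they close: fully open they stand 13 mm farther back than shut.
Start: joints at [-1.173, 0.314, -0.047, 1.21, 0, 1.571], TCP at [232.431, -553.146, 231.299] pointing down, gripper open.
Joint ranges: [-2.67, 2.67], [-0.69, 1.73], [-1.03, 1.25], [-2.08, 2.16], [-1.42, 1.45], [-3.14, 3.14]. Speed limits (rad/s): [2.39, 2.39, 3.01, 3.14, 3.14, 3.14].

## Interface

Orientations are given as a unit quaternion [x, y, z, w].
In Python, from cell import sense, cams, job, bot gives the robot as it stands.
- The arm moves only by the tool jog_arm, never from a script. Its argument "moves" is one flat list of numbers, 7 for each row, row after row: the closure, from -1 (fully open) to 1 (shut), so that 0 is half open, then the shift along the tool's x, y, z in cm, then the turn, a rotation vector about the tool's x, y, z in degrees. In form: [grip, dx, dy, dz, ax, ay, az, grip, dx, dy, dz, ax, ay, az, ...]. A call has 1 to 20 rows; each row shifts and turns the commanded pose from where the row before left it, along the tool's axes as they then stand; what a row does not reach is not made up. A row lasts 1/8 s, in which the tool goes at most 62.5 mm and 10.7 degrees, less where a joint would pass 70% of its speed; a pose out of reach is approached as far as the arm can. A call is refused whole if a number of a shift passes 6.25 or a number of a turn 10.7, either way. A call with a gripper value outside its range is refused whole. The fingers move at their own pace and stop on an object; "newtons" is the grip in N (left out, the last holds). Time passes only in rows, so rows that do not move let the fingers close. It gives the time, the measured TCP pose, the force, the opening and the grip force at its end, in the units of the state.
- sense(): the state, without advancing time (a new reading comes with each control period).
- cams.snapshot(name): name is "scene" or "top" or "wrist"; returns a dict with "image" (480x640x3 uint8, red, green, blue), "intrinsics" (3x3 intrinsics, pixels), "origin" and "orientation" of the camera in the world. Camera axes: x right, y down, z forward; pixel columns grow to the right and rows downward; lengths in mm; the calibration is good to about 2 mm. The wrist camera is an equidistant fisheye: a pixel r from the principal point sees the ray r / f radians off the axis. A picture is of the moment at which its call begins. There is no depth.
- job.close_job(): hands the job in; it is judged then, once.
Trained networks look in the newest picture that a camera, given by its name, has taken for a name from the list of things; names that differ only in an ending like _2 or _b are one class to them, and where a whole thing is asked for, a point or a joint stands for the part that bears it (a point fixed in the world has none). Each returns a list of dicts, best first, with "p" (0 to 1); they miss things now and then, are a little off and sometimes report something else, mostly with a low value. They report only what shows in the picture. A call takes as long as a camera call.
- cams.search_frame(camera, query): "bbox" ([left, top, right, bottom] in pixels, round what is visible of it).
The state is a dict: "clock": time; "joint_pos": joint angles; "joint_velocities": joint speeds; "effort": joint torques, N m; "position": TCP position; "orientation": TCP orientation; "wrist_force": force on the tool from outside, world axes, zero at the start; "ft_torque": the same for the moment, N m; "opening": finger opening in mm; "grasp_force": force on a finger pad.
Only numpy, scipy, OpenCV 4.12 (cv2) and the standard library are available. Lean on these libraries where they do the work, as an engineer would, in place of code of your own. Each camera call takes 0.05 s, during which the arm holds its last target. There are 200 camera calls.

## Task

A small round terracotta pot has got under the low wire plant rack. Take the reacher by its grip and trigger, put its open jaws in through the rack's front around the pot, squeeze the trigger to close them on it, and draw the pot out until it stands wholly clear of the front of the rack. Then let go, leaving the pot upright on the shelf, the reacher lying flat on the shelf, and the square pot foot under the rack where it is; touch the pot only with the reacher.

Things in the scene. Friction and masses are not known exactly. Their poses are not given: they have to be found in the camera images.
- reacher: Short pick-up reacher, 350 mm long, about 270 g, lying loose on its side; it may be slid flat along the shelf. Grey housing 90 x 45 x 34 mm high, aluminium shaft 16 mm thick, jaws at the end. Origin: underside of the housing's middle, on the shaft's line; +x along the shaft to the jaws, z up, +y the side where grip and trigger stick out, to y = 100 mm.
- reacher_grip (a point): Where to pinch the reacher from above, closing along its x: midway between two upright parallel bars, 17 mm above its underside, at reacher x = 0, y = 55 mm. Each bar is 14 mm thick, about 32 mm high: the fixed grip bar behind (outer face at x = -33 mm) and the trigger bar in front (outer face +33 mm when free): 66 mm across both.
- reacher_jaws (a point): Where the thing to be seized should stand: midway between the jaws, at reacher x = 270 mm, y = 0, 15 mm up. The jaws, 22 mm high, are hinged at x = 220 mm, reach to x = 305 mm and swing level, in y. Free, their in-turned tips stand 90 mm apart inside; the jaws are 116 mm over all. The block between the hinges ends at x = 228 mm.
- trigger (a joint): Travel of the trigger bar towards the grip bar, m: 0 free (66 mm across both), 0.024 fully squeezed (42 mm). A spring resists with 5 to 14 N. At 0.005 (61 mm across: enough to hold and slide the reacher) the jaw tips are still about 74 mm apart; the jaws meet the pot at about 0.018 (48 mm across). Let go, they spring open.
- pot: Small round terracotta pot, open on top, 40 mm across the rim, 34 mm across the foot, 42 mm high, about 50 g, standing upright under the rack. Origin: centre of its underside, z up.
- foot: Square terracotta pot foot, a solid block 38 x 38 mm, 26 mm high, 70 g, under the rack about 130 mm beside the pot. Not wanted. Origin: centre of its underside.
- rack: Low wire plant rack, fixed: 318 mm along its x, 202 mm along its y, 8 mm legs at the four corners only, 59 mm free height below, top at 67 mm; a trough of small plants stands on its back half, to 165 mm. Origin: centre of its footprint on the shelf. Its open front is the +y side, edge at y = 101 mm; the pot stands 50 to 100 mm behind that edge.

How it is judged:
By the outcome, as a careful person would: the job done as asked, in the order asked, and still so for the second after the job is handed in, with the robot touching nothing.
It also fails if it takes over 42 s, if anything falls off the work surface, if the arm or the gripper's body presses on something with over 40 N, if the wrist force passes 120 N, or if a joint passes its speed limit or range.

## Working session

There is one attempt and no reset: what is moved stays moved. The work goes in short steps, Python scripts to look and compute and a tool call to move; the robot and the scene stay as the last step left them, time stands still between calls to the robot, and variables do not carry over. Pictures are saved under pics/ and viewed, at most 10 in all, crops included, and the job is handed in when it is done.

Besides the shell and the picture viewer there is one more tool, called by a JSON object that holds its "op" and its "data", one argument or row to a line. jog_arm: Moves the arm, as the interface text tells. Its arguments: {"type":"object","properties":{"moves":{"type":"array","items":{"type":"number"}},"newtons":{"type":"number"}},"required":["moves"]}

```bash
mkdir -p pics
cat > h.py <<'E'
import numpy as np, cv2
from scipy.spatial.transform import Rotation as R
from cell import sense, cams, job, bot
def snap(n,f=None):
    s=cams.snapshot(n)
    if f: cv2.imwrite('pics/'+f,s['image'][:,:,::-1])
    return s
def ray(s,u,v,wrist=False):
    K=np.array(s['intrinsics']); x=(u-K[0,2])/K[0,0]; y=(v-K[1,2])/K[1,1]
    if wrist:
        r=np.hypot(x,y); d=np.array([x/r*np.sin(r),y/r*np.sin(r),np.cos(r)]) if r>1e-9 else np.array([0,0,1.])
    else: d=np.array([x,y,1.])
    return R.from_quat(s['orientation']).apply(d)
def atz(s,u,v,z,wrist=False):
    d=ray(s,u,v,wrist); o=np.array(s['origin']); return np.round(o+d*(z-o[2])/d[2],1)
E
python3 - <<'E'
from h import *
for c in ('scene','top'):
    s=snap(c,c+'.png'); print(c,np.round(s['origin']),s['intrinsics'])
    for q in ('reacher','reacher_grip','reacher_jaws','pot','foot','rack'):
        for r in cams.search_frame(c,q)[:2]: print(q,np.round(r['bbox']),round(r['p'],2))
print({k:np.round(v,3) for k,v in sense().items()})
E
```

```text
scene [1080.  171.  482.] [[457.56453335   0.         314.40703744]
 [  0.         457.56453335 234.31616272]
 [  0.           0.           1.        ]]
reacher [284. 219. 523. 322.] 0.73
reacher_grip [286. 220. 524. 318.] 0.67
reacher_jaws [291. 219. 524. 319.] 0.62
foot [159. 241. 189. 266.] 0.91
rack [ 39. 123. 242. 307.] 0.56
top [ 479.    4. 1062.] [[614.59906238   0.         317.84116385]
 [  0.         614.59906238 250.19587003]
 [  0.           0.           1.        ]]
reacher [126. 212. 341. 289.] 0.96
reacher_grip [124. 216. 339. 287.] 0.67
reacher_jaws [127. 211. 342. 290.] 0.95
pot [445. 257. 476. 287.] 0.86
foot [435. 192. 459. 216.] 0.61
rack [401. 130. 577. 338.] 0.62
{'clock': np.float64(0.7), 'joint_pos': array([-1.173,  0.313, -0.047,  1.21 , -0.   ,  1.571]), 'joint_velocities': array([-0.001,  0.   ,  0.   ,  0.002,  0.002, -0.001]), 'effort': array([-1.0000e-03, -5.3929e+01,  3.3998e+01,  1.0000e-03, -0.0000e+00,
       -0.0000e+00]), 'position': array([ 232.427, -553.159,  231.323]), 'orientation': array([0.98 , 0.198, 0.   , 0.   ]), 'wrist_force': array([-0.431,  0.277, -0.442]), 'ft_torque': array([-0.033,  0.02 , -0.014]), 'grasp_force': np.float64(0.0), 'opening': np.float64(85.199)}
```

View pics/top.png

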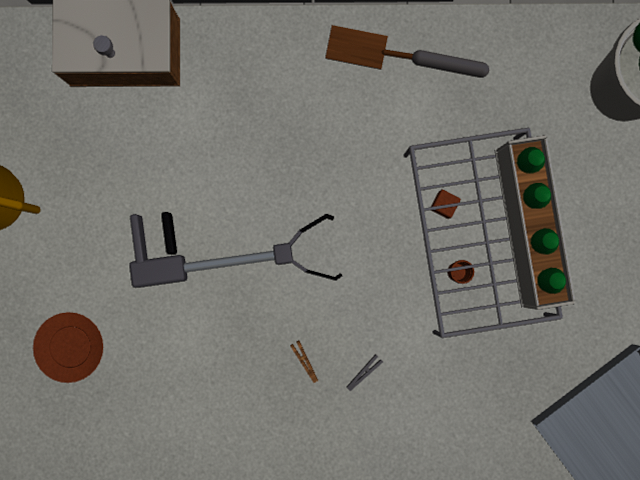

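View pics/scene.png

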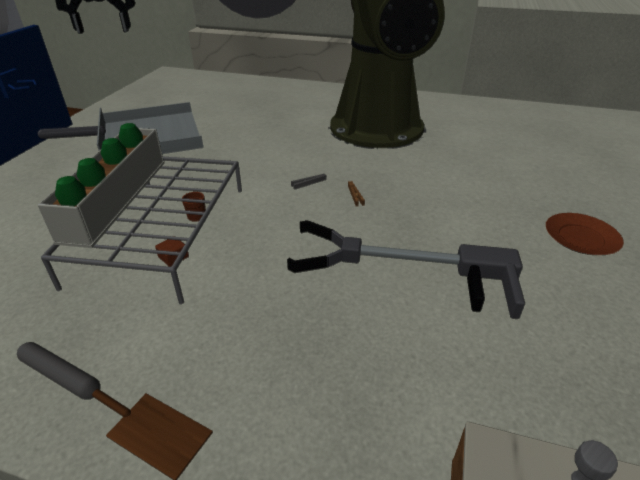

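The top view shows the reacher with its housing at (159,271), bars at (138,238) and (169,232), and jaw tips at (332,216) and (340,277). The pot is at (461,271), the foot at (446,204), and the rack's front edge runs from (409,150) to (440,334).

Run:
```python
from h import *
s=snap('top')
P=lambda u,v,z:atz(s,u,v,z)[:2]
for n,u,v,z in [('hous',159,271.5,34),('block',283,254,22),('tipL',332,216,24),('tipR',340,277,24),('gripend',136,217,32),('trigend',167,214,32),('grip',140,238,32),('trig',169.5,232,32),('pot',461,271,42),('foot',446,204,26),('rF1',409,150,67),('rF2',440,334,67),('rB1',528,131,67),('rB2',561,315,67)]: print(n,P(u,v,z))
h=P(159,271.5,34);b=(P(332,216,24)+P(340,277,24))/2;d=(P(283,254,22)-h);print(np.linalg.norm(d),np.degrees(np.arctan2(d[1],d[0])),np.degrees(np.arctan2(*(b-h)[::-1])),np.linalg.norm(b-h))
pot=P(461,271,42);f1=P(409,150,67);f2=P(440,334,67);t=(f2-f1)/np.linalg.norm(f2-f1);n=np.array([-t[1],t[0]]);print('rack front dir',np.degrees(np.arctan2(t[1],t[0])),np.linalg.norm(f2-f1),'normal ang',np.degrees(np.arctan2(n[1],n[0])),'pot depth',(pot-f1)@n,'along',(pot-f1)@t)
print(R.from_quat(sense()['orientation']).as_matrix().round(3))
```

```text
hous [485.4 261.6]
block [513.5  55.3]
tipL [577.2 -28.1]
tipR [473.9 -40.7]
gripend [577.1 300.9]
trigend [581.7 249. ]
grip [541.7 294. ]
trig [551.5 244.7]
pot [ 482.4 -241. ]
foot [ 596.1 -221.3]
rF1 [ 680.3 -153.3]
rF2 [ 381.  -199.4]
rB1 [ 710.3 -348.6]
rB2 [ 410.  -395.8]
208.20494710741147 -82.24350971441609 -82.27543588865808 298.71059991235666
rack front dir -171.2437684333233 302.82948997744586 normal ang -81.24376843332332 pot depth 56.551361630188204 along 208.944115728995
[[ 0.922  0.387  0.   ]
 [ 0.387 -0.922 -0.   ]
 [-0.     0.    -1.   ]]
```

```bash
cat > plan.py <<'E'
from h import *
# start from measured pose; waypoints: (x,y,z,yaw of tool y deg,rows,grip); prints rounded rows
def plan(wps,start=None):
    s=sense(); p=np.array(s['position']) if start is None else np.array(start[:3],float)
    M=R.from_quat(s['orientation']).as_matrix(); yaw=np.degrees(np.arctan2(M[1,1],M[0,1])) if start is None else start[3]
    print('start',p.round(1),round(yaw,2)); rows=[]
    for x,y,z,w,n,g in wps:
        p0,y0=p.copy(),yaw
        for i in range(1,n+1):
            tp=p0+(np.array([x,y,z])-p0)*i/n; tw=y0+(w-y0)*i/n
            a=np.radians(yaw); Y=np.array([np.cos(a),np.sin(a),0]); Z=np.array([0,0,-1.]); X=np.cross(Y,Z)
            d=np.round([(tp-p)@X/10,(tp-p)@Y/10,(tp-p)@Z/10],1); t=round(-(tw-yaw),1)
            rows+=[g,*d,0,0,t]; p=p+10*(d[0]*X+d[1]*Y+d[2]*Z); yaw-=t
    print([float(v)+0. for v in rows]); print('end',p.round(1),round(yaw,2))
E
python3 - <<'E'
from plan import *
print(bot.grip_point_offset)
plan([(541,269,150,97.8,18,-1)])
E
```

```text
18.700000000000003
start [ 232.4 -553.2  231.3] -67.21
[-1.0, 3.3, -3.5, 0.5, 0.0, 0.0, -9.2, -1.0, 3.9, -3.0, 0.4, 0.0, 0.0, -9.1, -1.0, 4.3, -2.3, 0.5, 0.0, 0.0, -9.2, -1.0, 4.6, -1.6, 0.4, 0.0, 0.0, -9.2, -1.0, 4.8, -0.8, 0.5, 0.0, 0.0, -9.1, -1.0, 4.9, -0.1, 0.4, 0.0, 0.0, -9.2, -1.0, 4.9, 0.7, 0.5, 0.0, 0.0, -9.2, -1.0, 4.6, 1.5, 0.4, 0.0, 0.0, -9.1, -1.0, 4.4, 2.2, 0.5, 0.0, 0.0, -9.2, -1.0, 3.9, 2.8, 0.4, 0.0, 0.0, -9.2, -1.0, 3.5, 3.5, 0.5, 0.0, 0.0, -9.1, -1.0, 2.8, 3.9, 0.4, 0.0, 0.0, -9.2, -1.0, 2.2, 4.4, 0.5, 0.0, 0.0, -9.2, -1.0, 1.5, 4.6, 0.4, 0.0, 0.0, -9.1, -1.0, 0.7, 4.9, 0.5, 0.0, 0.0, -9.2, -1.0, -0.1, 4.8, 0.4, 0.0, 0.0, -9.2, -1.0, -0.8, 4.9, 0.5, 0.0, 0.0, -9.1, -1.0, -1.6, 4.6, 0.4, 0.0, 0.0, -9.2]
end [540.6 269.5 150.3] 97.79
```

{"op": "jog_arm", "data": {
  "moves": [-1,3.3,-3.5,0.5,0,0,-9.2,-1,3.9,-3.0,0.4,0,0,-9.1,-1,4.3,-2.3,0.5,0,0,-9.2,-1,4.6,-1.6,0.4,0,0,-9.2,-1,4.8,-0.8,0.5,0,0,-9.1,-1,4.9,-0.1,0.4,0,0,-9.2,-1,4.9,0.7,0.5,0,0,-9.2,-1,4.6,1.5,0.4,0,0,-9.1,-1,4.4,2.2,0.5,0,0,-9.2,-1,3.9,2.8,0.4,0,0,-9.2,-1,3.5,3.5,0.5,0,0,-9.1,-1,2.8,3.9,0.4,0,0,-9.2,-1,2.2,4.4,0.5,0,0,-9.2,-1,1.5,4.6,0.4,0,0,-9.1,-1,0.7,4.9,0.5,0,0,-9.2,-1,-0.1,4.8,0.4,0,0,-9.2,-1,-0.8,4.9,0.5,0,0,-9.1,-1,-1.6,4.6,0.4,0,0,-9.2,-1,0,0,0,0,0,0,-1,0,0,0,0,0,0],
  "newtons": 20
}}

```text
clock: 3.25
position: [540.1, 269.2, 150.0]
orientation: [-0.068, 0.998, -0.0, -0.0]
wrist_force: [-0.6, -0.9, -0.3]
opening: 85.4
grasp_force: 0.0
```

Run:
```python
from h import *
s=snap('wrist','w1.png'); print(s['intrinsics'],s['origin'],R.from_quat(s['orientation']).as_matrix().round(3))
print(cams.search_frame('wrist','reacher_grip')[:2],sense()['position'],sense()['joint_pos'])
```

```text
[[371.64829954   0.         315.74946647]
 [  0.         371.64829954 233.58424376]
 [  0.           0.           1.        ]] [466.35759831 258.29414319 291.93748256] [[-0.134  0.949  0.286]
 [ 0.991  0.129  0.038]
 [-0.001  0.288 -0.958]]
[{'bbox': [0.6, 108.4, 386.4, 284.4], 'p': 0.65}] [540.20791981 268.44626461 150.37580375] [ 4.61304761e-01  3.62053085e-01 -1.67232964e-01  1.04205606e+00
 -2.09760464e-04  3.26868037e-01]
```

View pics/w1.png

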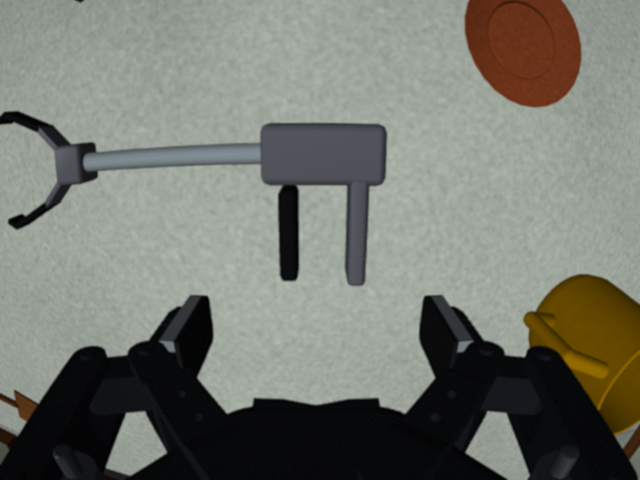

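The wrist view shows the trigger bar spanning u 279–298, the grip bar 347–368 (ends at v≈282), and the housing at 261–385 × 123–185.

Run:
```python
from h import *
s=snap('wrist')
P=lambda u,v,z:atz(s,u,v,z,True)[:2]
a,b=P(279.5,240,32),P(368,240,32)
print(a,b,np.linalg.norm(a-b),(a+b)/2)
e1,e2=P(289,279,32),P(356,284,32);print('ends',e1,e2)
h=[P(u,v,34) for u,v in((263,125),(384,126),(384,184),(263,184))];print(h,np.mean(h,0))
c=np.mean(h,0); d=(h[0]+h[3]-h[1]-h[2]);print(np.degrees(np.arctan2(d[1],d[0])),np.linalg.norm(d)/2, 'block',P(76,163,22))
k=P(76,163,22)-c;print(np.degrees(np.arctan2(k[1],k[0])),np.linalg.norm(k))
th=np.radians(-82.2);print('grip', c+55*np.array([-np.sin(th),np.cos(th)]))
```

```text
[552.7 242. ] [544.  306.9] 65.48053145783102 [548.35 274.45]
ends [583.  252.4] [580.3 304. ]
[array([471. , 221.3]), array([460.2, 304.3]), array([500.8, 310.9]), array([512.4, 226. ])] [486.1   265.625]
-82.40088616135846 84.69381618512652 block [512.6  59.7]
-82.66704391016357 207.6231095639404
grip [540.59113123 273.08935648]
```

{"op": "jog_arm", "data": {
  "moves": [-1,0,0.2,3,0,0,0.2,-1,0,0,4,0,0,0,-1,0,0,4,0,0,0,-1,0,0,2.8,0,0,0,-1,0,0,1,0,0,0,-0.4,0,0,0,0,0,0,-0.4,0,0,0,0,0,0,-0.4,0,0,0,0,0,0,-0.4,0,0,0,0,0,0],
  "newtons": 20
}}

```text
clock: 4.53
position: [541.8, 273.2, 4.7]
orientation: [-0.066, 0.998, 0.002, 0.002]
wrist_force: [-1.8, 3.9, 7.0]
opening: 59.8
grasp_force: 9.4
```

Run:
```python
from h import *
snap('top','t2.png');s=sense();print(s['position'],s['opening'],s['grasp_force'])
w=snap('wrist','w2.png')
a=cv2.imread('pics/t2.png')[190:310,100:360];b=cv2.imread('pics/w2.png')
o=np.vstack([cv2.resize(a,(640,295)),cv2.resize(b[100:400],(640,300))]);cv2.imwrite('pics/c2.png',o)
```

```text
[541.77768116 273.20318457   4.69873988] 59.97226400283791 9.353161007165909
```

View pics/c2.png

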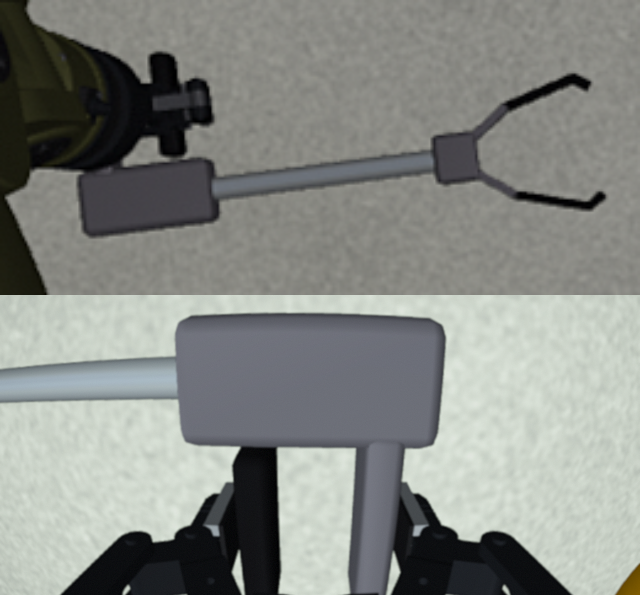

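Run:
```python
from plan import *
plan([(540.3,271.5,6,97.6,1,-.4),(475.5,162.7,6,98.8,11,-.4)],start=(540.3,271.5,2.3,97.6))
```

```text
start [540.3 271.5   2.3] 97.6
[-0.4, 0.0, 0.0, -0.4, 0.0, 0.0, 0.0, -0.4, 0.7, -0.9, 0.0, 0.0, 0.0, -0.1, -0.4, 0.7, -0.9, 0.0, 0.0, 0.0, -0.1, -0.4, 0.7, -0.9, 0.0, 0.0, 0.0, -0.1, -0.4, 0.8, -0.9, 0.0, 0.0, 0.0, -0.1, -0.4, 0.7, -0.9, 0.0, 0.0, 0.0, -0.1, -0.4, 0.7, -0.9, 0.0, 0.0, 0.0, -0.2, -0.4, 0.7, -0.9, 0.0, 0.0, 0.0, -0.1, -0.4, 0.8, -0.9, 0.0, 0.0, 0.0, -0.1, -0.4, 0.7, -0.9, 0.0, 0.0, 0.0, -0.1, -0.4, 0.7, -0.9, 0.0, 0.0, 0.0, -0.1, -0.4, 0.8, -0.9, 0.0, 0.0, 0.0, -0.1]
end [475.1 162.2   6.3] 98.8
```

{"op": "jog_arm", "data": {
  "moves": [-0.4,0,0,-0.4,0,0,0,-0.4,0.7,-0.9,0,0,0,-0.1,-0.4,0.7,-0.9,0,0,0,-0.1,-0.4,0.7,-0.9,0,0,0,-0.1,-0.4,0.8,-0.9,0,0,0,-0.1,-0.4,0.7,-0.9,0,0,0,-0.1,-0.4,0.7,-0.9,0,0,0,-0.2,-0.4,0.7,-0.9,0,0,0,-0.1,-0.4,0.8,-0.9,0,0,0,-0.1,-0.4,0.7,-0.9,0,0,0,-0.1,-0.4,0.7,-0.9,0,0,0,-0.1,-0.4,0.8,-0.9,0,0,0,-0.1,-0.4,0,0,0,0,0,0]
}}

```text
clock: 6.25
position: [474.0, 160.8, 6.1]
orientation: [-0.076, 0.997, -0.001, -0.001]
wrist_force: [-0.6, -0.7, -0.4]
opening: 59.7
grasp_force: 6.8
```

Run:
```python
from h import *
snap('top','t3.png');s=sense();print(s['position'],s['orientation'],s['opening'],s['grasp_force'],s['wrist_force'])
a=cv2.imread('pics/t3.png')[160:360,180:500];cv2.imwrite('pics/c3.png',cv2.resize(a,(800,500),interpolation=cv2.INTER_CUBIC))
```

```text
[474.23407847 161.21473134   6.07345639] [-7.62675965e-02  9.97087038e-01 -4.67244014e-04 -6.88310544e-04] 59.939615146964485 6.876382157206535 [ 0.6036051  -0.74072231 -0.62949487]
```

View pics/c3.png

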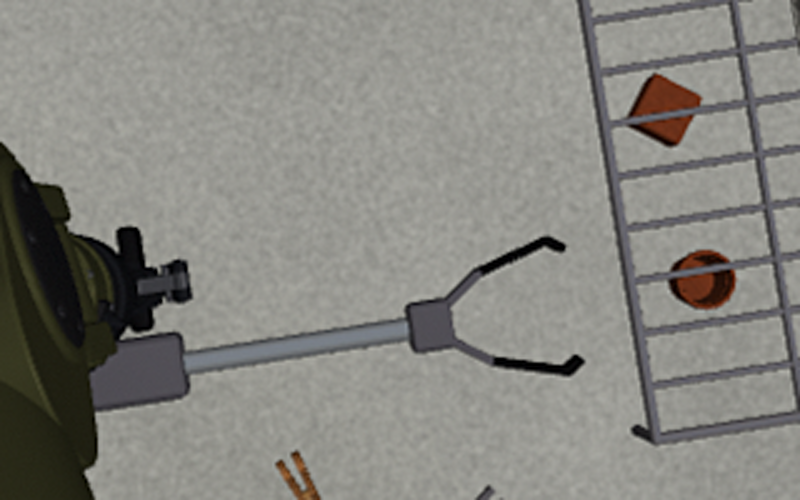

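The crop shows the block at (431,325), the jaw tips at about (556,244) and (574,365), the housing's front end at (187,365), and the pot rim centre at (707,279).

Run:
```python
from h import *
s=snap('top')
P=lambda u,v,z:atz(s,180+u/2.5,160+v/2.5,z)[:2]
hf=P(187,365,34);b=P(431,325,20);t1,t2=P(556,244,22),P(574,365,22);pot=P(706,279,42);m=(t1+t2)/2
sh=P(190,362,25)
print(hf,b,t1,t2,m,pot,np.linalg.norm(t1-t2),np.linalg.norm(m-b))
for a,c in((hf,b),(hf,m),(sh,b)): d=c-a; print(np.degrees(np.arctan2(d[1],d[0])),np.linalg.norm(d))
d=(m-hf)/np.linalg.norm(m-hf); v=np.array([-d[1],d[0]]); print('ahead from tips mid',(pot-m)@d,'lat',(pot-m)@v,(pot-b)@v, (pot-b)@d)
```

```text
[426.8 102.1] [451.8 -61.7] [ 505.9 -146.8] [ 424.1 -157.9] [ 465.   -152.35] [ 481.4 -243.3] 82.54968201028997 91.60601781542523
-81.32219093376582 165.6968315931237
-81.46207737250829 257.3014622966609
-81.7811740389192 164.38838158458765
ahead from tips mid 92.37688463890419 lat 2.7154528923525016 2.3109079703341804 183.98200918663937
```

{"op": "jog_arm", "data": {
  "moves": [-0.4,-0.2,-1,0,0,0,0,-0.4,-0.1,-1.3,0,0,0,0,-0.4,0,-1.3,0,0,0,0,-0.4,0,-1.3,0,0,0,0,-0.4,0,-1.3,0,0,0,0,-0.4,0,-1.3,0,0,0,0,-0.4,0,-1.3,0,0,0,0,-0.4,0,-1.3,0,0,0,0,-0.4,0,-1.3,0,0,0,0,-0.4,0,-1.1,0,0,0,0,-0.4,0,0,0,0,0,0]
}}

```text
clock: 7.72
position: [497.4, 37.9, 6.3]
orientation: [-0.076, 0.997, -0.001, -0.0]
wrist_force: [-0.0, -1.1, -1.4]
opening: 59.9
grasp_force: 6.8
```

Run:
```python
from h import *
snap('top','t4.png');s=sense();print(s['position'],s['opening'],s['grasp_force'],s['wrist_force'])
a=cv2.imread('pics/t4.png')[160:360,300:580];cv2.imwrite('pics/c4.png',cv2.resize(a,(770,550),interpolation=cv2.INTER_CUBIC))
```

```text
[497.29283488  38.36005972   6.28927313] 59.95593788904158 6.795587986707687 [ 0.50461351 -1.49531377 -1.46321913]
```

View pics/c4.png

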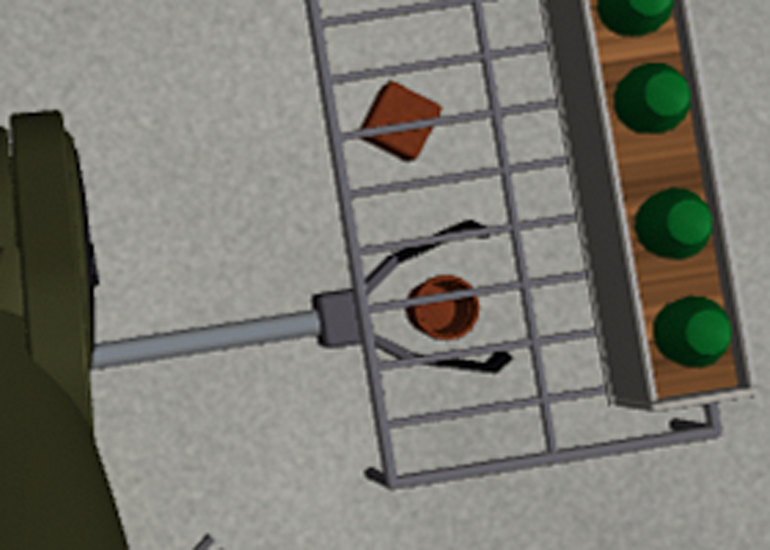

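The pot at (443,307) sits between the jaws (tips at (480,228) and (505,362)), and the foot at (402,120) is clear. I'll squeeze now, drawing back slightly so the reacher stays in place.

{"op": "jog_arm", "data": {
  "moves": [-0.3,0,0.1,0,0,0,0,-0.2,0,0.2,0,0,0,0,-0.1,0,0.2,0,0,0,0,0,0,0.1,0,0,0,0,0.1,0,0,0,0,0,0,0.2,0,0,0,0,0,0,0.2,0,0,0,0,0,0],
  "newtons": 30
}}

```text
clock: 8.65
position: [496.7, 44.9, 7.4]
orientation: [-0.077, 0.997, -0.001, 0.001]
wrist_force: [-3.7, -2.2, 12.2]
opening: 44.8
grasp_force: 29.5
```

Run:
```python
from h import *
snap('top','t5.png');s=sense();print(s['position'],s['orientation'],s['opening'],s['grasp_force'],s['wrist_force'])
a=cv2.imread('pics/t5.png')[160:360,300:580];cv2.imwrite('pics/c5.png',cv2.resize(a,(770,550),interpolation=cv2.INTER_CUBIC))
```

```text
[496.70931582  44.92441524   7.43882758] [-7.70766080e-02  9.97024820e-01 -6.64037915e-04  5.12997999e-04] 45.27792508813052 29.474184215068817 [-3.67020251 -1.90986851 12.17127457]
```

View pics/c5.png

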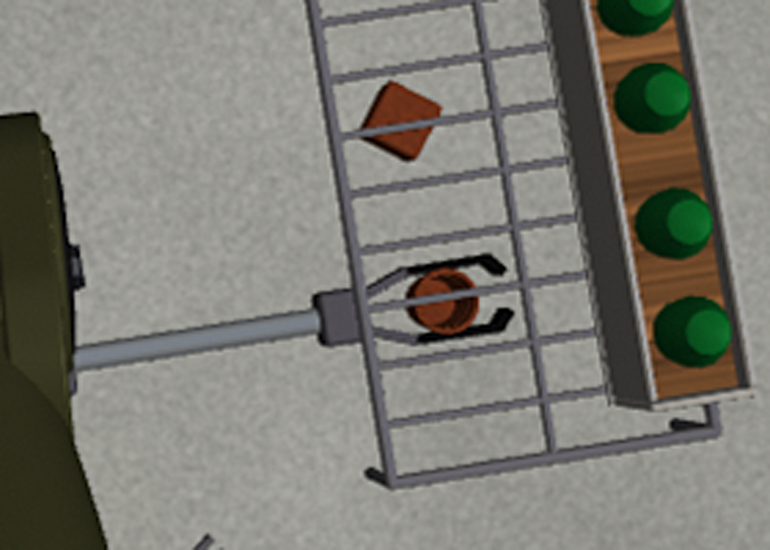

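The pot is held between the jaws at (443,301). Next I'll draw it out 150 mm.

{"op": "jog_arm", "data": {
  "moves": [0.2,0,0.2,-0.2,0,0,0,0.2,0,0.5,0,0,0,0,0.2,0,0.9,0,0,0,0,0.2,0,1,0,0,0,0,0.2,0,1,0,0,0,0,0.2,0,1,0,0,0,0,0.2,0,1,0,0,0,0,0.2,0,1,0,0,0,0,0.2,0,1,0,0,0,0,0.2,0,1,0,0,0,0,0.2,0,1,0,0,0,0,0.2,0,1,0,0,0,0,0.2,0,1,0,0,0,0,0.2,0,1,0,0,0,0,0.2,0,1,0,0,0,0,0.2,0,0.9,0,0,0,0,0.2,0,0.4,0,0,0,0,0.2,0,0.1,0,0,0,0,0.2,0,0,0,0,0,0]
}}

```text
clock: 11.08
position: [473.5, 193.4, 8.3]
orientation: [-0.077, 0.997, 0.0, 0.0]
wrist_force: [1.0, 0.2, -0.9]
opening: 44.8
grasp_force: 31.8
```

Run:
```python
from h import *
snap('top','t6.png');snap('scene','s6.png');s=sense();print(s['position'],s['orientation'],s['opening'],s['grasp_force'],s['wrist_force'])
a=cv2.imread('pics/t6.png')[160:360,250:530];b=cv2.imread('pics/s6.png')[120:320,30:430]
cv2.imwrite('pics/c6.png',np.vstack([cv2.resize(a,(420,300),interpolation=cv2.INTER_CUBIC),cv2.resize(b,(420,210))]) if 0 else np.hstack([cv2.resize(a,(420,300),interpolation=cv2.INTER_CUBIC),cv2.resize(b,(380,300),interpolation=cv2.INTER_CUBIC)]))
```

```text
[473.54446335 193.36472077   8.38300179] [-7.65313253e-02  9.97067116e-01  3.34197008e-04  1.02564830e-04] 45.28491037359484 31.899638772010803 [ 0.61734908  0.60205231 -0.94741075]
```

View pics/c6.png

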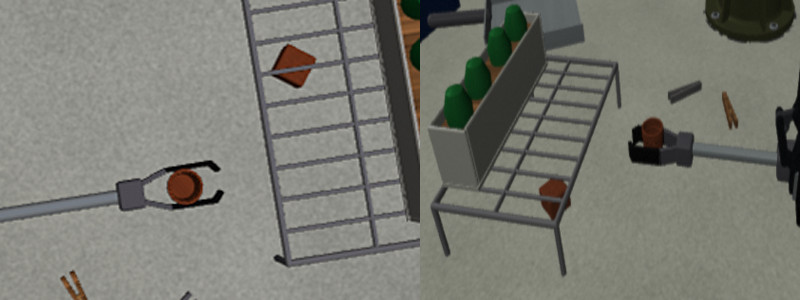

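The pot is upright and clear of the rack front in both views, and the foot hasn't moved. I'll ease the trigger open with the compensating shift, then rise.

{"op": "jog_arm", "data": {
  "moves": [0,0,0,0,0,0,0,-0.1,0,-0.2,0,0,0,0,-0.2,0,-0.2,0,0,0,0,-0.3,0,-0.2,0,0,0,0,-0.4,0,-0.2,0,0,0,0,-0.5,0,-0.2,0,0,0,0,-0.6,0,-0.1,0,0,0,0,-1,0,0,0,0,0,0,-1,0,0,0,0,0,0,-1,0,0,0,0,0,0,-1,0,0,-0.6,0,0,0,-1,0,0,-1.5,0,0,0,-1,0,0,-3,0,0,0,-1,0,0,-4,0,0,0,-1,0,0,-4,0,0,0,-1,0,0,0,0,0,0]
}}

```text
clock: 13.18
position: [477.8, 183.4, 143.7]
orientation: [-0.077, 0.997, 0.001, 0.004]
wrist_force: [-0.1, -0.1, 0.4]
opening: 85.7
grasp_force: 0.0
```

Run:
```python
from h import *
snap('top','t7.png');snap('scene','s7.png');s=sense();print(s['clock'],s['position'],s['opening'],s['grasp_force'],s['wrist_force'])
a=cv2.imread('pics/t7.png')[160:360,150:530];b=cv2.imread('pics/s7.png')[120:320,30:550]
cv2.imwrite('pics/c7.png',np.vstack([cv2.resize(a,(570,300),interpolation=cv2.INTER_CUBIC),cv2.resize(b,(570,220),interpolation=cv2.INTER_CUBIC)]))
```

```text
13.275 [475.4138871  182.49367412 140.18690512] 85.1191095143573 0.0 [ 0.49733946 -0.21239931 -0.61868526]
```

View pics/c7.png

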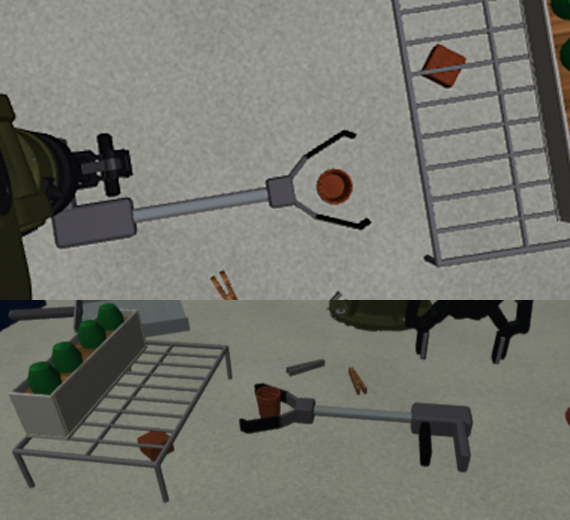

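The jaws have sprung open and the pot stands upright at (334,187), well clear of the rack. The reacher lies flat, and the gripper is up and free.

```bash
python3 -c "
from cell import job
print(job.close_job())"
```

```text
the job is handed in; nothing more can be done
None
```

The pot was drawn out with the reacher and stands upright, clear of the rack front. The reacher lies flat on the shelf, the foot is still where it was under the rack, and I handed the job in at about 13 s of the 42 s limit.

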